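# Clamp the shaker's control unit and refit its push knob

## Robot

A 6-joint arm with a two-finger parallel gripper is mounted at the origin on the work surface. World frame = base frame: x ahead of the robot, y to its left, z up, the work surface at z = 0. Lengths are in m, angles in rad, forces in N, time in s.
With the tool pointing down it reaches from about 0.375 to 0.925 m from the base axis. Payload 5.7 kg.
Tool frame: the origin (TCP) lies midway between the tips of the shut fingers; the grasp point (between the pads) lies 19 mm behind it; z points along the fingers, y is the line along which they close (so a half turn about z gives the same grasp; the last joint's range is limited). The gripper opens to 88 mm and grips with 3 to 60 N. Pads are 20 mm wide; open, the fingers measure 115 mm over their backs; the gripper's body (75 mm by 178 mm) begins 61 mm behind the grasp point.
Start: joints at [1.015, 0.359, 1.51, -0, 1.272, -0.115], TCP at [0.256, 0.543, 0.223] pointing down, gripper open.
Joint ranges: [-2.97, 2.97], [-1.01, 2.36], [0.21, 2.38], [-0.96, 4.11], [0.2, 2.71], [-2.98, 2.98]. Speed limits (rad/s): [2.39, 2.39, 3.14, 3.14, 3.14, 3.14].

## Interface

Orientations are given as a unit quaternion [x, y, z, w].
In Python, from bench import move_ptp, servo_line, goto_joints, move_gripper, sleep, inverse_kinematics, capture, PlanningError, close_job, spot_in, silhouettes, current_clock, current_joint_pos, current_qvel, current_joint_torque, current_position, current_orientation, current_force, current_torque, current_finger_gap, current_grip_force gives the robot as it stands. Calls block until the motion is done:
- move_ptp(position, orientation): joint-space move of the TCP to a pose.
- servo_line(position, orientation=None, rate=0.15, contact_N=None): straight line of the TCP; orientation=None keeps the orientation; rate is the mean speed in m/s. With contact_N (N) it stops when the force on the tool has changed by that much, and returns True; else False.
- goto_joints(angles): joint-space move.
- move_gripper(opening): finger opening in m; the grip force is fixed at half the most; returns when the fingers have stopped.
- sleep(seconds).
- inverse_kinematics(position, orientation): joint angles nearest the present ones, or None.
- capture(name): name is "scene" or "top" or "wrist"; returns a dict with "image" (400x640x3 uint8, blue, green, red), "range_z" (400x640 float32, m along the optical axis (not along the pixel's ray), 0 where there is no reading), "intrinsics" (3x3 intrinsics, pixels), "k1" (the pictures are not rectified: a ray, as slopes to the right and down, at radius r is drawn at 1 + k1 r^2 times it, then the intrinsics apply), "R" (3x3) and "t" (3): a world point X has camera coordinates R X + t. Camera axes: x right, y down, z forward; pixel columns grow to the right and rows downward; lengths in m; the calibration is good to about 2 mm. A picture is of the moment at which its call begins.
A pose or a line that the arm cannot do raises PlanningError and nothing moves.
- close_job(): hands the job in; it is judged then, once.
Trained networks look in the newest picture that a camera, given by its name, has taken for a name from the list of things; names that differ only in an ending like _2 or _b are one class to them, and where a whole thing is asked for, a point or a joint stands for the part that bears it (a point fixed in the world has none). Each returns a list of dicts, best first, with "conf" (0 to 1); they miss things now and then, are a little off and sometimes report something else, mostly with a low value. They report only what shows in the picture. A call takes as long as a camera call. They do not tell look-alikes from the thing itself.
- spot_in(camera, query): "xy" ([column, row] in pixels, amid what is visible of it).
- silhouettes(camera, query): "region" (400x640 bool, what is visible of it) and "xy" ([column, row] in pixels, amid what is visible of it).
Readings, each from a call of its own:
- current_clock(): time.
- current_joint_pos(): joint angles.
- current_qvel(): joint speeds.
- current_joint_torque(): joint torques, N m.
- current_position(): TCP position.
- current_orientation(): TCP orientation.
- current_force(): force on the tool from outside, world axes, zero at the start.
- current_torque(): the same for the moment, N m.
- current_finger_gap(): finger opening in m.
- current_grip_force(): force on a finger pad.
Only numpy, scipy, OpenCV 4.12 (cv2) and the standard library are available. Lean on these libraries where they do the work, as an engineer would, in place of code of your own. Each camera call takes 0.05 s, during which the arm holds its last target. There are 200 camera calls.

## Task

The shaker's speed-control unit stands loosely in the small vise on the lab bench. Crank the vise until its jaw grips the unit tightly, then put the black control knob onto the unit's D-shaped shaft, turned so that the two flats match, fully home. Push the knob and shaft all the way in against the spring and finish while still holding it pushed in, with the unit still gripped, and leave the other things on the bench where they are.

Things in the scene. Friction and masses are not known exactly. Their poses are not given: they have to be found in the camera images.
- vise: small blue machine vise bolted to the bench; origin at bench height under the middle between its jaws. Its y axis runs along the screw from the crank end (-y) to the fixed jaw (+y), z up. Base 90 mm wide (x), ears to 69 mm either side, y = -127 to 78 mm. Fixed jaw's face at y = 32 mm; jaw tops 84 mm, guideways under the unit 42 mm above the bench
- jaw: the moving jaw of the vise, 86 mm wide; origin at the middle of its clamping face at the height of the screw (60 mm). It slides along the vise's y axis, 1.6 mm per radian of the crank (10 mm a turn)
- crank (a joint): angle q of the vise crank, rad, -2.5 to 2.6: 0 with the handle straight above the screw, growing clockwise seen from the crank end, which closes the jaw (handle 38 sin q mm along the vise's x from the screw axis, 38 cos q mm above it). The unit is touched at 0.3 to 0.8, caught between both jaws at about 1.4, tightly gripped at about 2.2. Stiff: 5 N at the handle, 7 N when tight; stays where left
- crank_handle (a point): middle of the black crank handle, a freely spinning sleeve 18 mm in diameter, 54 mm long, parallel to the screw. It circles at 38 mm radius about the screw axis, which is 60 mm above the bench, at y = -176.5 mm in the vise's frame. On the vise's side the crank arm begins 31 mm and the end of its hub 25 mm from this point; the other sides are free
- unit: loose light-grey control unit, 64 x 64 x 50 mm high with an aluminium top plate and a D-shaft standing up from the middle of it; origin at the centre of its underside, z up; it stands on the guideways between the jaws
- shaft_seat (a point): centre of the top of the dark collar (26 mm diameter, 10 mm above the unit's top plate) on which the knob's underside seats; turns and sinks with the shaft. x points from the axis to the shaft's flat, where the collar has a red mark; z up. The shaft stands 16 mm above it: 12 mm diameter, flat 2.5 mm from the axis, tip chamfered 2 mm. Turning the shaft takes 0.06 N m
- plunger (a joint): how far the shaft is pushed into the unit, m: 0 out, 0.004 fully in. A spring returns it: 3 N to start it moving, 9 N when fully in
- knob_center (a point): centre of the loose black control knob, half-way up: 44 mm diameter, 34 mm high, upright, about 45 g, ribbed. x points along the red pointer line on its top, which lies over the bore's flat; z up. D-bore underneath: 18 mm deep, 14 mm diameter, flat 3.4 mm from the axis, chamfered mouth. Grip at any yaw; gripped 24 mm above its underside the fingertips clear bench and unit
- jar: bystander: amber jar, 50 mm diameter, 62 mm high; it and the knob stand one on the left and one on the right of the vise
- screwdriver: bystander: orange screwdriver, 180 mm long, lying on the bench
- dish: bystander: glass dish, 90 mm diameter, 16 mm high
- bottle: bystander: white bottle with green cap, 68 mm diameter, 150 mm high
- beaker: bystander: glass beaker, 70 mm diameter, 90 mm high
- rack: bystander: blue tube rack, 70 x 200 x 60 mm
- spanner: bystander: spanner, 150 mm long, lying on the bench
There are look-alikes about, which are no part of the job. What is shaped like the unit but yellow is not meant.

How it is judged:
By the outcome, as a careful person would: the job done as asked, in the order asked, and still so for the second after the job is handed in, while the arm keeps its last pose, push and grip.
It also fails if it takes over 58 s, if anything falls off the work surface, if the arm or the gripper's body presses on something with over 40 N, if the wrist force passes 120 N, or if a joint passes its speed limit or range.

## Working session

There is one attempt and no reset: what is moved stays moved. The work goes in short steps, each a Python script; the robot and the scene stay as the last script left them, time stands still between calls to the robot, and variables do not carry over. Pictures are saved under pics/ and viewed, at most 10 in all, crops included, and the job is handed in when it is done.

```bash
mkdir -p pics; ls
cat > h.py <<'E'
import numpy as np, cv2
from bench import *
def cloud(c):
    K=c["intrinsics"];z=c["range_z"]
    v,u=np.mgrid[0:400,0:640]
    d=np.array([[c["k1"],0,0,0]]);
    p=cv2.undistortPoints(np.stack([u,v],-1).reshape(-1,1,2).astype(np.float64),np.asarray(K,float),np.array([c["k1"],0,0,0.])).reshape(400,640,2)
    X=np.dstack([p*z[...,None],z])
    W=(X-np.asarray(c["t"]))@np.asarray(c["R"])
    W[z==0]=np.nan
    return W
def ray(c,uv,h):
    p=cv2.undistortPoints(np.array([[uv]],float),np.asarray(c["intrinsics"],float),np.array([c["k1"],0,0,0.]))[0,0]
    R=np.asarray(c["R"]);o=-R.T@np.asarray(c["t"]);d=R.T@np.array([p[0],p[1],1.])
    return o+d*(h-o[2])/d[2]
E
python3 - <<'E'
from h import *
for n in ["top","scene"]:
    c=capture(n);cv2.imwrite(f"pics/{n}.png",c["image"]);W=cloud(c)
    print(n,-np.asarray(c["R"]).T@c["t"])
    for q in ["vise","jaw","crank_handle","unit","shaft_seat","knob_center","jar","screwdriver","dish","bottle","beaker","rack","spanner"]:
        for s in spot_in(n,q)[:3]:
            u,v=map(int,s["xy"]); print(q,round(s["conf"],2),(u,v),np.round(W[v,u],3))
print(current_clock())
E
```

```text
pics
top [ 0.50816132 -0.03791024  1.20282036]
vise 0.64 (295, 214) [0.542 0.008 0.084]
jaw 0.78 (299, 213) [ 0.544 -0.002  0.082]
crank_handle 0.69 (347, 228) [ 0.505 -0.119  0.069]
crank_handle 0.6 (412, 247) [ 0.454 -0.281  0.063]
unit 0.71 (333, 280) [ 0.377 -0.082  0.059]
unit 0.63 (247, 163) [0.674 0.128 0.057]
unit 0.61 (415, 247) [ 0.454 -0.288  0.061]
shaft_seat 0.63 (338, 282) [ 0.374 -0.093  0.075]
shaft_seat 0.39 (274, 212) [0.547 0.056 0.121]
knob_center 0.69 (272, 209) [0.555 0.063 0.101]
knob_center 0.48 (182, 223) [0.527 0.301 0.027]
jar 0.94 (416, 247) [ 0.454 -0.29   0.066]
screwdriver 0.7 (301, 215) [ 0.539 -0.006  0.084]
screwdriver 0.68 (274, 211) [0.55  0.058 0.101]
screwdriver 0.61 (273, 275) [0.389 0.07  0.023]
dish 0.9 (474, 228) [ 0.497 -0.458  0.005]
bottle 0.6 (444, 152) [ 0.684 -0.357  0.108]
beaker 0.75 (144, 168) [0.672 0.403 0.017]
rack 0.63 (290, 112) [0.803 0.017 0.057]
spanner 0.89 (377, 150) [ 0.709 -0.209  0.007]
scene [1.01348718 0.60787195 1.08584318]
vise 0.58 (340, 226) [0.58  0.041 0.045]
jaw 0.78 (334, 206) [ 0.567 -0.011  0.081]
unit 0.78 (350, 219) [0.56  0.063 0.092]
unit 0.66 (332, 269) [0.69  0.155 0.054]
unit 0.63 (366, 176) [ 0.39  -0.073  0.052]
shaft_seat 0.64 (331, 256) [0.667 0.118 0.053]
shaft_seat 0.51 (352, 212) [0.551 0.059 0.116]
knob_center 0.5 (404, 285) [0.545 0.307 0.04 ]
jar 0.47 (315, 149) [ 0.468 -0.272  0.062]
screwdriver 0.61 (393, 214) [0.401 0.089 0.024]
dish 0.69 (283, 130) [ 0.486 -0.478  0.009]
bottle 0.59 (246, 158) [ 0.703 -0.344  0.092]
bottle 0.39 (350, 213) [0.552 0.052 0.103]
bottle 0.39 (404, 281) [0.536 0.297 0.037]
beaker 0.75 (388, 325) [0.647 0.365 0.009]
rack 0.56 (271, 252) [0.808 0.012 0.061]
spanner 0.75 (256, 199) [ 0.736 -0.235  0.003]
spanner 0.56 (351, 217) [0.557 0.063 0.1  ]
1.4
```

View pics/top.png

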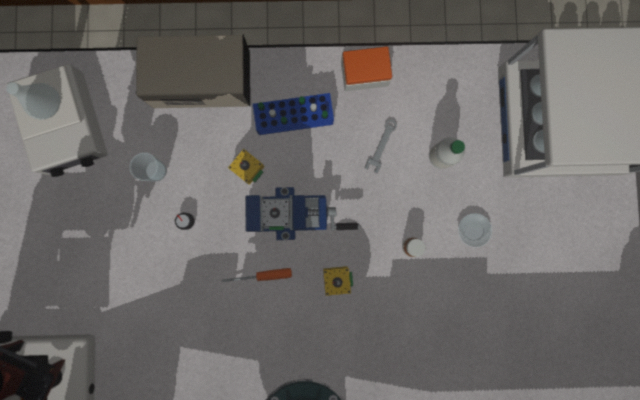

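View pics/scene.png

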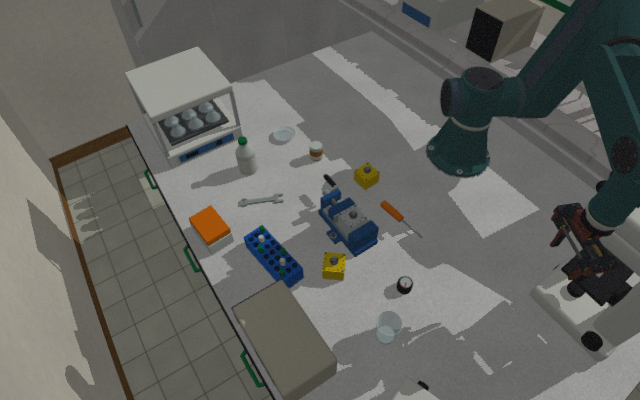

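The candidates: the grey unit in the vise is at top (274,212). The yellow look-alikes are at (245,165) and (338,281). The knob is at (184,221), with the jar across the vise at (414,247). The crank handle is at (347,226), on the -x side, so q ≈ -1.5. Next I'll check from near.

```bash
cat > a.py <<'E'
from h import *
from scipy.spatial.transform import Rotation as Ro
print(current_orientation())
q=Ro.from_matrix(np.array([[1,0,0],[0,-1,0],[0,0,-1.]])).as_quat()
P=[(0.50,0.29,0.30),(0.48,0.02,0.36)]
for i,p in enumerate(P):
    best=None
    for yaw in [0,np.pi/2,-np.pi/2,np.pi]:
        qq=(Ro.from_euler('z',yaw)*Ro.from_quat(q)).as_quat(); j=inverse_kinematics(p,qq)
        if j is not None: print(yaw,np.round(j,2))
        if j is not None and (best is None or abs(j[5])<best[0]): best=(abs(j[5]),qq)
    move_ptp(p,best[1])
    c=capture("wrist");cv2.imwrite(f"pics/w{i}.png",c["image"]);W=cloud(c);np.savez(f"w{i}.npz",W=W,**{k:np.asarray(c[k]) for k in c})
    print("cam",-np.asarray(c["R"]).T@c["t"],"axis",np.asarray(c["R"])[2])
    for qn in ["unit","shaft_seat","knob_center","crank_handle","jaw","vise"]:
        for s in spot_in("wrist",qn)[:2]:
            u,v=map(int,s["xy"]); print(qn,round(s["conf"],2),(u,v),np.round(W[v,u],3))
print(current_clock())
E
python3 a.py; python3 -c "
import cv2,numpy as np
cv2.imwrite('pics/both.png',np.hstack([cv2.resize(cv2.imread('pics/w0.png'),(320,200)),cv2.resize(cv2.imread('pics/w0.png')[0:0+400],(320,200))]))"
```

```text
[ 2.18632977e-01  9.75807163e-01 -4.68834039e-05 -1.91510422e-05]
0 [ 0.41  0.27  1.45 -0.    1.42  1.98]
1.5707963267948966 [ 0.41  0.27  1.45 -0.    1.42  0.41]
-1.5707963267948966 [ 0.41  0.27  1.45 -0.    1.42 -2.74]
3.141592653589793 [ 0.41  0.27  1.45 -0.    1.42 -1.16]
cam [0.49887625 0.36732473 0.46203483] axis [-6.09552457e-04 -2.74434921e-01 -9.61605482e-01]
unit 0.86 (243, 377) [ 0.376 -0.056  0.041]
unit 0.84 (351, 345) [0.544 0.066 0.11 ]
shaft_seat 0.7 (351, 346) [0.544 0.066 0.112]
knob_center 0.9 (340, 161) [0.53  0.303 0.036]
jaw 0.62 (351, 366) [0.548 0.008 0.085]
vise 0.84 (352, 293) [0.546 0.129 0.085]
vise 0.44 (351, 347) [0.544 0.065 0.113]
0 [-0.1   0.08  1.54 -0.    1.52  1.47]
1.5707963267948966 [-0.1   0.08  1.54 -0.    1.52 -0.1 ]
3.141592653589793 [-0.1   0.08  1.54 -0.    1.52 -1.67]
cam [0.4797118  0.09719476 0.52219269] axis [-2.30801965e-04 -2.74058445e-01 -9.61713011e-01]
unit 0.76 (447, 80) [0.658 0.139 0.06 ]
unit 0.64 (366, 136) [0.544 0.066 0.101]
shaft_seat 0.86 (368, 142) [0.544 0.06  0.119]
shaft_seat 0.78 (456, 80) [0.664 0.137 0.075]
crank_handle 0.87 (335, 252) [ 0.507 -0.114  0.073]
jaw 0.74 (363, 178) [0.545 0.007 0.086]
vise 0.87 (361, 171) [0.542 0.016 0.083]
4.525
```

View pics/w0.png

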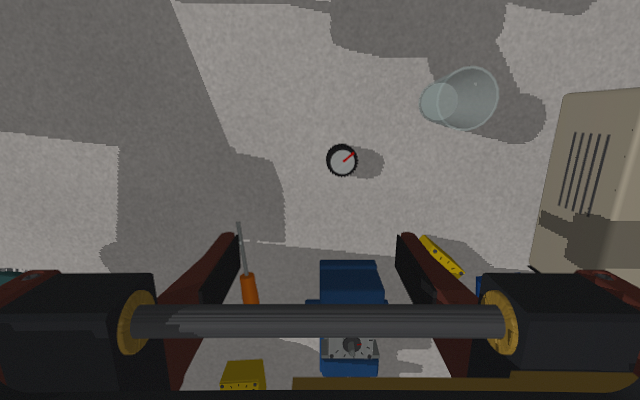

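View pics/w1.png

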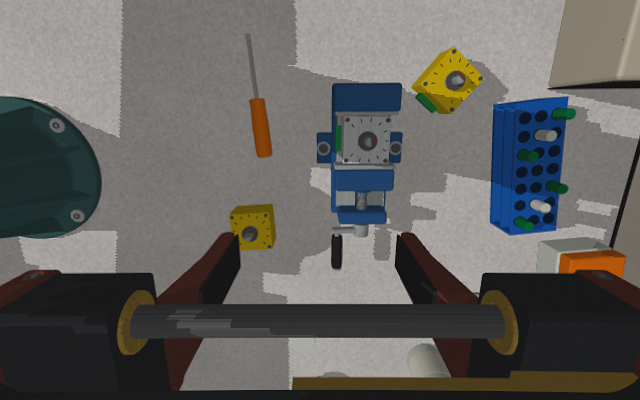

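Image w1 shows the grey unit at (368,142) in the vise and the handle at (336,250). The yellow look-alikes are at (248,232) and (450,80). In w0 the knob is at (342,160) with its red pointer going up and to the right. Next I'll fit the poses.

```bash
cat > b.py <<'E'
from h import *
d=np.load("w1.npz");W=d["W"];im=d["image"].astype(int);B,G,R=im[...,0],im[...,1],im[...,2]
z=W[...,2]
def box(m,n):
    p=W[m][:,:2]; r=cv2.minAreaRect(p.astype(np.float32)); print(n,m.sum(),"rect",np.round(r[0],4),np.round(r[1],4),round(r[2],2),"zmed",np.round(np.median(W[m][:,2]),4),"rng",np.round(np.percentile(p,[1,99],axis=0),4).tolist());return r
sub=np.zeros(z.shape,bool);sub[70:290,300:420]=1
m=sub&(z>.078)&(z<.092)&(B>R+40)
mm=np.zeros_like(m);mm[:115]=1
f=box(m&mm,"fixedjaw top");
m2=np.zeros_like(m);m2[155:200]=1
box(m&m2,"jaw top")
hs=np.zeros_like(m);hs[228:275,325:346]=1
h=hs&(z>.045)&(np.max(im,2)<70); box(h,"handle"); p=W[h]; print(p[:,2].max(), np.percentile(p[:,2],[5,50,90]))
u=sub&(z>.086)&(z<.097)&(abs(B-R)<25)&(np.arange(400)[:,None]>105); box(u,"unit top")
s=np.zeros_like(m);s[125:160,350:388]=1
for lo,hi in [(.098,.106),(.108,.124)]:
    k=s&(z>lo)&(z<hi); box(k,f"shaft {lo}")
red=s&(R>B+40)&(R>G+40); print("red",red.sum(),np.round(W[red].mean(0),4) if red.any() else 0)
d=np.load("w0.npz");W=d["W"];im=d["image"].astype(int);B,G,R=im[...,0],im[...,1],im[...,2];z=W[...,2]
s=np.zeros_like(m);s[140:182,322:362]=1
k=s&(z>.029)&(z<.042); box(k,"knob"); print(cv2.minEnclosingCircle(W[k][:,:2].astype(np.float32)))
r=k&(R>B+60)&(R>G+60); q=W[r][:,:2]; print("ptr",q.min(0),q.max(0),q.mean(0),len(q))
E
python3 b.py
python3 -c "
import cv2
a=cv2.imread('pics/w1.png')[75:285,295:435];cv2.imwrite('pics/crop1.png',cv2.resize(a,None,fx=2.8,fy=2.8,interpolation=cv2.INTER_CUBIC))"
```

```text
fixedjaw top 1779 rect [0.5462 0.1163] [0.0339 0.0886] 89.9 zmed 0.0841 rng [[0.5033, 0.0993], [0.5892, 0.1321]]
jaw top 1211 rect [0.5463 0.0024] [0.082  0.0316] 0.01 zmed 0.0847 rng [[0.5064, -0.0129], [0.586, 0.018]]
handle 333 rect [ 0.5092 -0.1129] [0.0159 0.0584] 0.57 zmed 0.0729 rng [[0.5014, -0.1415], [0.5172, -0.0886]]
0.07617988135257106 [0.06773013 0.07290446 0.07435896]
unit top 1915 rect [0.5458 0.0605] [0.0629 0.0636] 89.39 zmed 0.0921 rng [[0.5147, 0.0305], [0.5768, 0.0917]]
shaft 0.098 232 rect [0.5464 0.0608] [0.0245 0.0249] 46.28 zmed 0.1022 rng [[0.5336, 0.0482], [0.5583, 0.0729]]
shaft 0.108 64 rect [0.5442 0.0607] [0.0114 0.0083] 88.94 zmed 0.1177 rng [[0.5401, 0.0549], [0.5484, 0.0663]]
red 9 [0.5555 0.0613 0.1027]
knob 781 rect [0.5333 0.3014] [0.0427 0.0445] 0.66 zmed 0.0347 rng [[0.5133, 0.2807], [0.553, 0.3223]]
((0.5326633453369141, 0.301395446062088), 0.02292049117386341)
ptr [0.53365222 0.30244529] [0.54720912 0.3150148 ] [0.54090735 0.30856397] 32
```

View pics/crop1.png

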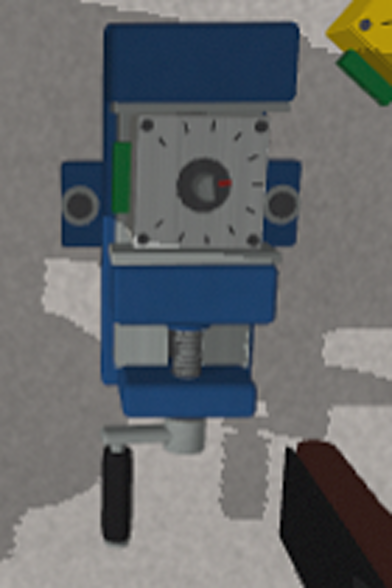

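The crop confirms the grey unit, with its red mark at about (224,184) pointing to world +x, so the shaft yaw is about 0. The handle is level on the -x side. Now I'll grip it and check the forces.

```bash
cat >> h.py <<'E'
from scipy.spatial.transform import Rotation as Ro
def down(yaw): # tool y axis at world angle yaw
    return (Ro.from_euler('z',yaw)*Ro.from_euler('z',np.pi/2)*Ro.from_matrix(np.diag([1,-1,-1.]))).as_quat()
C=np.array([0.5462,0.060]); YH=-0.118
def hp(q,r=0.038): return [C[0]+r*np.sin(q),YH,C[1]+r*np.cos(q)-0.019]
def st(s=""): print(s,"t",round(current_clock(),2),"p",np.round(current_position(),4),"F",np.round(current_force(),1),"gap",round(current_finger_gap(),4),"grip",round(current_grip_force(),1))
E
python3 - <<'E'
from h import *
Q=down(0); p=hp(-1.42)
move_gripper(0.05)
move_ptp([p[0],p[1],0.15],Q); st("above")
print(servo_line(p,rate=0.1,contact_N=8)); st("at")
move_gripper(0.0); st("grip")
for q in [-1.3,-1.1]:
    servo_line(hp(q),rate=0.06); st(q)
E
```

```text
above t 6.27 p [ 0.5095 -0.1179  0.1509] F [0.5 0.4 0.5] gap 0.0498 grip 0.0
False
at t 7.45 p [ 0.5091 -0.1182  0.0472] F [ 0.3 -0.9 -0.5] gap 0.0499 grip 0.0
grip t 8.07 p [ 0.5102 -0.1181  0.0471] F [ 4.5  2.2 -0.2] gap 0.0172 grip 30.0
-1.3 t 8.32 p [ 0.511  -0.1181  0.0514] F [ 4.5  2.2 -1.1] gap 0.0176 grip 30.0
-1.1 t 8.59 p [ 0.5135 -0.1181  0.0585] F [ 4.9  1.7 -1. ] gap 0.0173 grip 30.0
```

```bash
sed -i 's/^C=.*/C=np.array([0.547,0.060]); YH=-0.118/' h.py
python3 - <<'E'
from h import *
for i,q in enumerate(np.arange(-0.9,1.31,0.2)):
    servo_line(hp(q),rate=0.08); st(round(q,2)) if i%2==0 else 0
E
```

```text
-0.9 t 8.84 p [ 0.5174 -0.1181  0.0647] F [2.7 0.8 0.2] gap 0.0176 grip 30.0
-0.5 t 9.34 p [ 0.5278 -0.118   0.0743] F [-2.7 -1.5 -0.6] gap 0.0172 grip 30.0
-0.1 t 9.84 p [ 0.5424 -0.1181  0.0794] F [-4.4 -1.5  6.2] gap 0.0172 grip 30.0
0.3 t 10.34 p [ 0.5592 -0.1181  0.0782] F [-1.4  0.2  5.1] gap 0.0173 grip 30.0
0.7 t 10.84 p [ 0.5729 -0.118   0.0706] F [2.8 1.2 2.8] gap 0.0172 grip 30.0
1.1 t 11.34 p [ 0.5821 -0.118   0.0584] F [5.6 0.8 0.3] gap 0.0174 grip 30.0
```

Run:
```python
from h import *
for i,q in enumerate([1.5,1.65,1.8,1.95,2.1,2.2,2.28]):
    servo_line(hp(q),rate=0.06); st(round(q,2))
    p=current_position(); print("qest",round(np.arctan2(p[0]-C[0],p[2]+.019-C[1]),2))
c=capture("wrist");cv2.imwrite("pics/w2.png",c["image"]);np.savez("w2.npz",W=cloud(c),**{k:np.asarray(c[k]) for k in c})
```

```text
1.5 t 11.87 p [ 0.5857 -0.118   0.0436] F [ 5.6  1.4 -0.7] gap 0.0169 grip 30.0
qest 1.5
1.65 t 12.12 p [ 0.5855 -0.118   0.0379] F [6.2 0.9 0.5] gap 0.0172 grip 30.0
qest 1.65
1.8 t 12.37 p [ 0.5844 -0.118   0.0322] F [ 5.2  1.4 -0.1] gap 0.0171 grip 30.0
qest 1.8
1.95 t 12.62 p [ 0.5825 -0.118   0.0267] F [4.2 1.3 0.5] gap 0.0176 grip 30.0
qest 1.95
2.1 t 12.87 p [ 0.5798 -0.118   0.0217] F [4.9 1.2 0.4] gap 0.0173 grip 30.0
qest 2.1
2.2 t 13.12 p [ 0.5778 -0.118   0.0187] F [4.4 1.2 2.6] gap 0.017 grip 30.0
qest 2.2
2.28 t 13.37 p [ 0.576  -0.118   0.0165] F [5.3 2.2 4.6] gap 0.0173 grip 30.0
qest 2.27
```

View pics/w2.png

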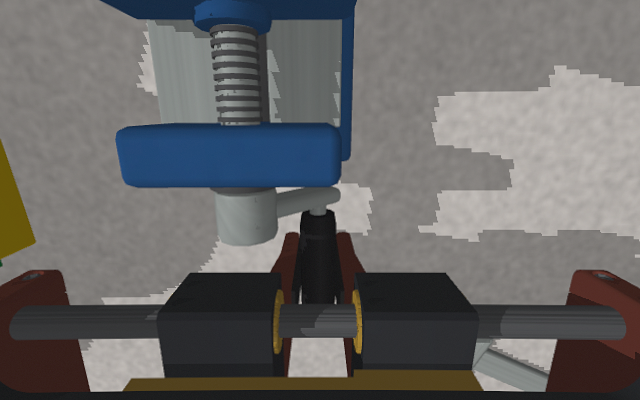

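The handle at (318,240) is between the fingers and the arm reaches right. I need its height to know the true q.

Run:
```python
from h import *
d=np.load("w2.npz");W=d["W"]
for v in (195,205,215,225,235,245,255):
    print(v,np.round(W[v,318],4), np.round(W[v,[305,312,325,332]][:,2],4))
print("arm",np.round(W[200,[285,300,315,330]],4).tolist(),"hub",np.round(W[195:240:10,246],4).tolist())
print("camx",-np.asarray(d["R"]).T@d["t"])
```

```text
195 [ 0.5759 -0.0773  0.0433] [0.0471 0.046  0.0417 0.0381]
205 [ 0.5759 -0.0818  0.0438] [ 0.0491  0.0479  0.0416 -0.0006]
215 [ 0.5759 -0.0882  0.0389] [0.0384 0.0385 0.039  0.0375]
225 [ 0.5759 -0.0917  0.0429] [0.0408 0.0438 0.042  0.0408]
235 [ 0.5759 -0.0962  0.044 ] [0.0416 0.0432    nan 0.0399]
245 [ 0.5759 -0.1016  0.0431] [0.041  0.0433 0.043  0.0403]
255 [ 0.5759 -0.1067  0.0433] [0.0415 0.0425 0.0425 0.0411]
arm [[0.5622, -0.0765, 0.0544], [0.5682, -0.0773, 0.0516], [0.5745, -0.0788, 0.046], [0.5814, -0.0808, 0.0392]] hub [[0.55, -0.0701, 0.0705], [0.5501, -0.0734, 0.0717], [0.5499, -0.0772, 0.0718], [0.5496, -0.081, 0.0718], [0.5495, -0.0847, 0.0722]]
camx [ 0.57552893 -0.04136651  0.17881857]
```

q ≈ 2.28 is confirmed by both x and z. I'll tighten slightly more, release, then look closely at the shaft and the knob.

```bash
cat > c.py <<'E'
from h import *
def fit(c,xy0,zr,rad,zred):
    W=cloud(c);im=c["image"].astype(int);B,G,R=im[...,0],im[...,1],im[...,2]
    near=(np.hypot(W[...,0]-xy0[0],W[...,1]-xy0[1])<rad)&(W[...,2]>zr[0])&(W[...,2]<zr[1])
    p=W[near];ctr,r=cv2.minEnclosingCircle(p[:,:2].astype(np.float32))
    red=near&(R>B+50)&(R>G+50);q=W[red][:,:2];m=q.mean(0)-ctr if len(q) else [0,0]
    print("n",len(p),"ctr",np.round(ctr,4),"r",round(r,4),"z",np.median(p[:,2]).round(4),"yaw",np.degrees(np.arctan2(m[1],m[0])).round(1),"nred",len(q))
    return np.array(ctr),q,p
if __name__=="__main__":
    servo_line(hp(2.34),rate=0.05); st("tight")
    move_gripper(0.05); st("rel")
    p=current_position(); servo_line([p[0],p[1],0.16],rate=0.25)
    move_ptp([0.546,0.06,0.25],down(0)); sleep(.2)
    c=capture("wrist");cv2.imwrite("pics/w3.png",c["image"]);np.savez("w3.npz",W=cloud(c),**{k:np.asarray(c[k]) for k in c})
    fit(c,[.546,.061],(.098,.107),.02,0); _,_,p=fit(c,[.546,.061],(.11,.125),.012,0);print(p.min(0),p.max(0))
    move_gripper(0.07)
    move_ptp([0.533,0.30,0.20],down(0)); sleep(.2)
    c=capture("wrist");cv2.imwrite("pics/w4.png",c["image"]);np.savez("w4.npz",W=cloud(c),**{k:np.asarray(c[k]) for k in c})
    ctr,q,p=fit(c,[.533,.3014],(.028,.042),.03,0)
    v=np.linalg.svd(q-q.mean(0))[2][0];print("line yaw",np.degrees(np.arctan2(v[1],v[0])),p.min(0),p.max(0))
    st()
E
python3 c.py; python3 -c "
import cv2,numpy as np
a=cv2.imread('pics/w3.png')[:300,180:460];b=cv2.imread('pics/w4.png')[:300,180:460];cv2.imwrite('pics/c34.png',cv2.resize(np.hstack([a,b]),None,fx=1.4,fy=1.4))"
```

```text
tight t 13.67 p [ 0.5745 -0.118   0.0149] F [3.4 2.5 5.1] gap 0.0173 grip 30.0
rel t 14.36 p [ 0.5742 -0.118   0.0145] F [-0.1  0.4  0.4] gap 0.0502 grip 0.0
n 378 ctr [0.5458 0.0607] r 0.013 z 0.1026 yaw 11.3 nred 12
n 101 ctr [0.5449 0.0602] r 0.0058 z 0.1176 yaw 0.0 nred 0
[0.54003626 0.05507796 0.11002318] [0.54883353 0.06683315 0.11984391]
n 1211 ctr [0.5329 0.3011] r 0.0223 z 0.0349 yaw 43.2 nred 57
line yaw -138.97476924916103 [0.51126805 0.2790509  0.02838631] [0.55484282 0.32253302 0.0372959 ]
 t 17.92 p [0.5337 0.2988 0.2005] F [-0.6  0.7 -0.4] gap 0.0698 grip 0.0
```

View pics/c34.png

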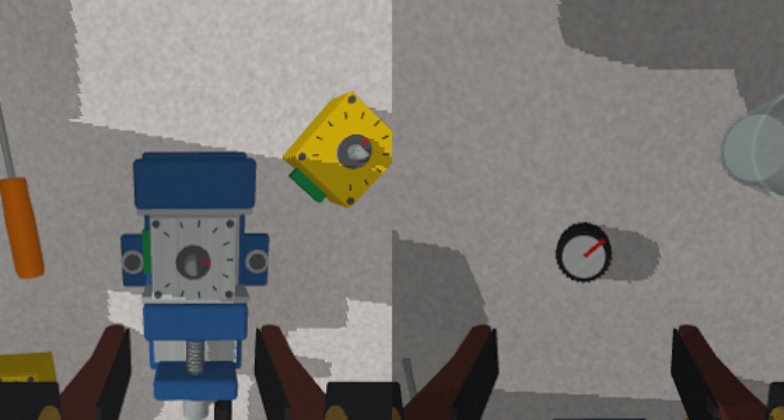

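Left crop: the unit is clamped, with the red mark at (207,262) pointing +x. Right crop: the knob at (584,252), pointer at about 42°. Now I'll refine the shaft yaw and pick the knob.

Run:
```python
from h import *
d=np.load("w3.npz");W=d["W"];im=d["image"].astype(int);B,G,R=im[...,0],im[...,1],im[...,2]
m=(np.hypot(W[...,0]-.546,W[...,1]-.061)<.012)&(W[...,2]>.115)
print(cv2.minAreaRect(W[m][:,:2].astype(np.float32)),m.sum())
r=(np.hypot(W[...,0]-.546,W[...,1]-.061)<.018)&(R>G+30)&(R>B+30); print(np.round(W[r],4)[:30].tolist())
a=np.radians(42)
Q=down(a);k=[.5329,.3011]
j=inverse_kinematics([*k,.1],Q);print(np.round(j,2),np.round(inverse_kinematics([*k,.1],down(a+np.pi)),2))
move_ptp([*k,.10],Q)
print(servo_line([*k,.006],rate=0.1,contact_N=8));st("at")
move_gripper(0.02);st("grip")
servo_line([*k,.16],rate=0.2);st("up")
```

```text
((0.5440288782119751, 0.06051385775208473), (0.008210234344005585, 0.011537589132785797), 7.829223155975342) 88
[[0.555, 0.0639, 0.1025], [0.556, 0.0637, 0.1017], [0.557, 0.0638, 0.1023], [0.552, 0.0629, 0.103], [0.5529, 0.0631, 0.1038], [0.554, 0.0631, 0.1038], [0.555, 0.063, 0.1032], [0.556, 0.0629, 0.1031], [0.557, 0.0627, 0.102], [0.558, 0.063, 0.1034], [0.553, 0.0617, 0.1022], [0.554, 0.062, 0.1034], [0.555, 0.0618, 0.1027], [0.556, 0.062, 0.1035], [0.557, 0.0618, 0.1028]]
[ 0.4   0.5   1.61 -0.    1.03 -0.33] [ 0.4   0.5   1.61 -0.    1.03  2.81]
False
at t 19.74 p [0.5334 0.3014 0.0066] F [-0.7 -0.6 -0.2] gap 0.0704 grip 0.0
grip t 20.27 p [0.5331 0.3012 0.0063] F [-0.3 -0.6  3.8] gap 0.0431 grip 30.0
up t 21.19 p [0.532  0.3007 0.1588] F [-0.8  0.1 -0.7] gap 0.0434 grip 30.0
```

Run:
```python
from h import *
Q=down(np.radians(9));s=[.5458,.0607]
move_ptp([*s,.16],Q); servo_line([*s,.135],rate=.1);st("above")
c=capture("wrist");cv2.imwrite("pics/w5.png",c["image"])
print(servo_line([*s,.109],rate=.04,contact_N=5));st("contact");print(current_torque())
```

```text
above t 22.54 p [0.5454 0.0617 0.1346] F [ 0.6 -0.4 -0.7] gap 0.0436 grip 30.0
False
contact t 23.39 p [0.5459 0.0606 0.109 ] F [ 0.5 -0.4 -0.9] gap 0.0431 grip 30.0
[0.02475422 0.03455787 0.00175161]
```

View pics/w5.png

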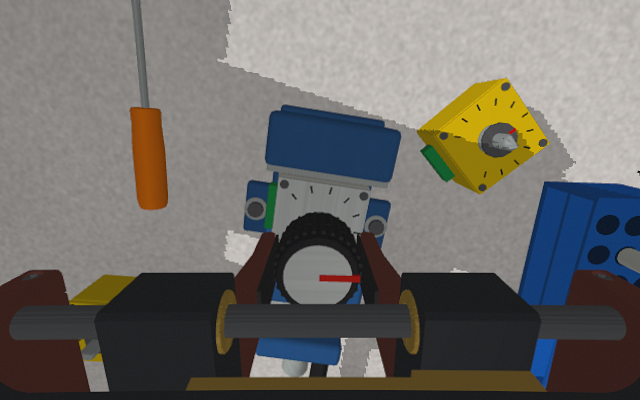

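The knob is held with its pointer (340,279) along the closing line. It slid over the shaft without force and now sits about 1 mm above the seat. Now I'll push.

Run:
```python
from h import *
s=[.5458,.0607]
for z in [.107,.1055,.104,.1025,.101,.0995]:
    print(servo_line([*s,z],rate=.03,contact_N=22));st(z)
    if abs(current_force()[2])>18: break
```

```text
False
0.107 t 23.64 p [0.5464 0.0607 0.1074] F [-0.7  0.5  4.1] gap 0.0434 grip 30.0
False
0.1055 t 23.89 p [0.5463 0.0607 0.1059] F [-0.6 -0.3  4.8] gap 0.0433 grip 30.0
False
0.104 t 24.14 p [0.5464 0.0607 0.1046] F [-0.9 -0.6  8.1] gap 0.0433 grip 30.0
False
0.1025 t 24.39 p [0.5464 0.0607 0.1041] F [-3.1 -0.2 16. ] gap 0.0434 grip 30.0
False
0.101 t 24.64 p [0.5465 0.0607 0.1038] F [-6.6 -0.8 27.5] gap 0.0434 grip 30.0
```

```bash
python3 - <<'E'
from h import *
servo_line([.5458,.0607,.102],rate=.03);sleep(.5);st("hold");print(np.round(current_torque(),3))
a=capture("scene")["image"];cv2.imwrite("pics/s6.png",cv2.resize(a[130:330,240:480],None,fx=3,fy=3)) 
c=capture("wrist");cv2.imwrite("pics/w6.png",c["image"])
E
python3 -c "
import cv2,numpy as np
a=cv2.imread('pics/s6.png');a=cv2.resize(a,(480,400));b=cv2.imread('pics/w6.png')[:,200:500];cv2.imwrite('pics/c6.png',np.hstack([a,b]))"
```

```text
hold t 25.39 p [0.5464 0.0607 0.104 ] F [-3.9 -0.3 18.8] gap 0.0435 grip 30.0
[-0.115  0.864  0.025]
```

View pics/c6.png

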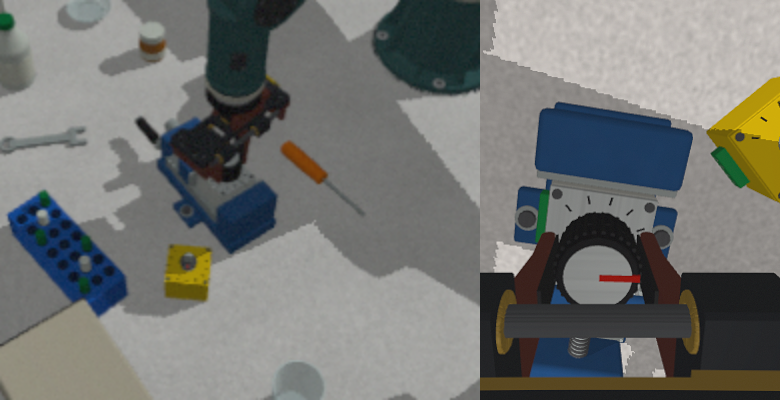

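The knob at (600,278) is down on the collar in the clamped unit. The crank handle is still on the far +x side and the bystanders are where they were.

```bash
python3 -c "
from bench import *
print(close_job())"
```

```text
the job is handed in; nothing more can be done
None
```

I handed the job in at about 25 s of the 58 s: the vise is cranked to about 2.3 rad and grips the unit, and the knob is seated on the shaft with its flat matched and held fully pushed in at about 19 N. The other things on the bench look unmoved in the last picture.

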